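# Face up a paint tub on the counter display

### The arm

A 7-joint arm with a two-finger parallel gripper is mounted at the origin on a cart in front of the work surface, level with it; the furniture and walls round the work are solid. World frame = base frame: x ahead of the robot, y to its left, z up, the work surface at z = 0. Lengths are in m, angles in degrees, forces in N, time in s.
With the tool pointing down it reaches from about 0.4 to 0.9 m from the base axis. Payload 5.5 kg.
Tool frame: the origin (TCP) lies at the very end of the fingers, on their centre line; the grasp point (between the pads) lies 19 mm behind it; z points along the fingers, y is the line along which they close (so a half turn about z gives the same grasp; the last joint's range is limited). The gripper opens to 92 mm and grips with 3 to 60 N. Pads are 19 mm wide; open, the fingers measure 130 mm over their backs; the gripper's body (75 mm by 190 mm) begins 47 mm behind the grasp point.
Start: joints at [91.456, 28.699, -24.465, 88.831, 12.651, 65.22, -12.049], TCP at [0.153, -0.632, 0.227] pointing down, gripper open.
Joint ranges: [-164.97, 164.97], [-17.58, 116.51], [-87.97, 89.64], [11.32, 138.91], [-80.73, 260.73], [10.89, 115.49], [-147.41, 147.41]. Speed limits (degrees/s): [147.25, 147.25, 180, 180, 180, 180, 180].

### API

Orientations are given as a 3x3 rotation matrix whose columns are the frame's x, y, z axes.
In Python, from cell import robot, optics gives the robot as it stands. The module is installed in compiled form; this text tells all that it offers.
- The arm moves only by the tool step_arm, never from a script. Its argument "commands" is a list of rows, each a list of 5 numbers: the opening, from 0 (shut) to 1 (fully open), then the shift along the tool's x, y, z in m, then the turn about the tool's z in rad. In form: [[fingers, tx, ty, tz, spin], ...]. A call has 1 to 8 rows; each row shifts and turns the commanded pose from where the row before left it, along the tool's axes as they then stand; what a row does not reach is not made up. A row lasts 1/12 s, in which the tool goes at most 41.7 mm and 7.16 degrees, less where a joint would pass 70% of its speed; a pose out of reach is approached as far as the arm can. A call with a gripper value outside its range is refused whole. The fingers move at their own pace and stop on an object; "grip_force" is the grip in N (left out, the last holds). Time passes only in rows, so rows that do not move let the fingers close. It gives the time, the measured TCP pose, the force, the opening and the grip force at its end, in the units of the state.
- robot.sense(): the state, without advancing time (a new reading comes with each control period).
- optics.get_image(name): name is "scene" or "top" or "wrist"; returns a dict with "pixels" (420x560x3 uint8, red, green, blue), "intrinsics" (3x3 intrinsics, pixels), "rvec" (rotation vector, rad) and "tvec" (3), from world to camera coordinates, as OpenCV has them. Camera axes: x right, y down, z forward; pixel columns grow to the right and rows downward; lengths in m; the calibration is good to about 2 mm. A picture is of the moment at which its call begins. There is no depth.
- robot.hand_in(): hands the job in; it is judged then, once.
The state is a dict: "time_s": time; "joints": joint angles; "joint_velocities": joint speeds; "effort": joint torques, N m; "eef_pos": TCP position; "ee_rot": TCP orientation; "ft_force": force on the tool from outside, world axes, zero at the start; "ft_torque": the same for the moment, N m; "finger_gap": finger opening in m; "grip_force": force on a finger pad.
Only numpy, scipy, OpenCV 4.12 (cv2) and the standard library are available. Lean on these libraries where they do the work, as an engineer would, in place of code of your own. Each camera call takes 0.05 s, during which the arm holds its last target. There are 200 camera calls.

### The job

Two big white paint tubs stand on little display turntables, and the one with the green label has been left turned away. Turn it where it stands, with a fingertip on its lid, until its green label faces straight to the front of the worktop, towards the robot. Leave it standing in its turntable, and leave the red-labelled tub alone.

Things in the scene. Friction and masses are not known exactly. Their poses are not given: they have to be found in the camera images.
- green_tub: White round tub, green label, about 0.65 kg, loose in its turntable's dish. Origin: centre of underside; z up. Body 103 mm across, 80 high; flat-topped lid 110 mm across, 80 to 96 mm above origin. Its -x axis points out through the label's middle: yaw 0 = label straight to the robot (world -x). Starts 50 to 130 degrees counterclockwise of that, seen from above (label towards the robot's right).
- green_label (a point): Middle of the green label (a white spot marks it): on the wall, 52 mm from the tub's axis, 42 mm above its underside; the label spans 88 degrees. A green seal strip 12 mm wide runs from its middle up over the lid's edge and 34 mm inward on the lid's top, so that the label's direction shows from above.
- green_turntable: Turntable under the green tub. Origin: on the worktop, on the turning axis; x = world x. Its grey plate (124 mm across) turns freely with the tub (0.012 N m), stops when let go, and gives 1 mm per 4 N pressed, up to 5 mm. Lid top 111 mm above the worktop. A closed fingertip pressing the lid 1 to 3 mm down, 40 mm off the axis, and led round in an arc carries the tub along, slipping some.
- red_label (a point): Middle of the red label of the other tub, to be left alone: same kind of tub and turntable, label to the front already. The point is 52 mm from that tub's axis on the robot's side, 57 mm above the worktop. Small paint pots, a bottle and a tape roll stand nearby, all lower than 120 mm.
There are look-alikes about, which are no part of the job. Leave any purple look-alike of the green_tub alone. What is shaped like the green_turntable but purple is not meant.

How it is judged (in metres and radians):
On the way:
1. a fingertip is on the green-labelled tub (contact force between the fingers and green_tub above 0.3 N), for 0.2 s.
At the end, for the whole second after the job is handed in: The green label faces the front (towards the robot, world -x) within 15 degrees; the green tub stands upright and still in its turntable's dish (centre within 10 mm of the turning axis); the red label is within 15 mm of where it was (angle between the x axis of green_tub and the x axis of green_turntable, either way round below 0.262 rad and x of green_label in the frame of green_turntable below -0.035 m and horizontal distance between green_tub and green_turntable below 0.01 m and height (world z) of green_tub below 0.019 m and angle between green_tub's own z axis and vertical below 0.06 rad and angular speed of green_tub below 0.1 rad/s and linear speed of green_tub below 0.02 m/s and distance of red_label from where it was at the start of the episode below 0.015 m); the robot touches nothing.
It fails at once if the green tub is tipped (more than 15 degrees) (angle between green_tub's own z axis and vertical above 0.262 rad).
It fails at once if the red-labelled tub is disturbed (its label moved more than 15 mm) (distance of red_label from where it was at the start of the episode above 0.015 m).
It also fails if it takes over 32 s, if anything falls off the work surface, if the arm or the gripper's body presses on something with over 40 N, if the wrist force passes 120 N, or if a joint passes its speed limit or range.

## Working session

There is one attempt and no reset: what is moved stays moved. The work goes in short steps, Python scripts to look and compute and a tool call to move; the robot and the scene stay as the last step left them, time stands still between calls to the robot, and variables do not carry over. Pictures are saved under pics/ and viewed, at most 10 in all, crops included, and the job is handed in when it is done.

Besides the shell and the picture viewer there is one more tool, called after ">>>" as name([rows], argument=value, ...), one row to a line, values as JSON. step_arm: Moves the arm, as the interface text tells. Its arguments: {"type":"object","properties":{"commands":{"type":"array"},"grip_force":{"type":"number"}},"required":["commands"]}

```bash
mkdir -p pics; cat > h.py <<'E'
import cv2, numpy as np
from cell import robot, optics
def save(name,fn):
    im=optics.get_image(name); cv2.imwrite('pics/'+fn+'.png',im['pixels'][:,:,::-1])
    np.savez('pics/'+fn+'.npz',**im); return im
def ray(im,uv,z):
    K=np.array(im['intrinsics']);R=cv2.Rodrigues(np.array(im['rvec'],float))[0];t=np.array(im['tvec'],float).ravel()
    c=-R.T@t; uv=np.atleast_2d(uv).astype(float)
    d=np.linalg.solve(K,np.c_[uv,np.ones(len(uv))].T).T@R
    return c+d*((z-c[2])/d[:,2])[:,None]
E
python3 - <<'E'
from h import *
a=save('top','top0');b=save('scene','scene0')
s=robot.sense();print(s['time_s'],s['eef_pos'],s['ee_rot'],s['ft_force'])
E
```

```text
0.1 [ 0.15291809 -0.63112318  0.22580158] [[ 9.71859050e-01  2.35562888e-01 -3.35313031e-04]
 [ 2.35563116e-01 -9.71857596e-01  1.68248421e-03]
 [ 7.04543221e-05 -1.71412489e-03 -9.99998528e-01]] [0.26262816 0.06514434 0.45524086]
```

View pics/top0.png

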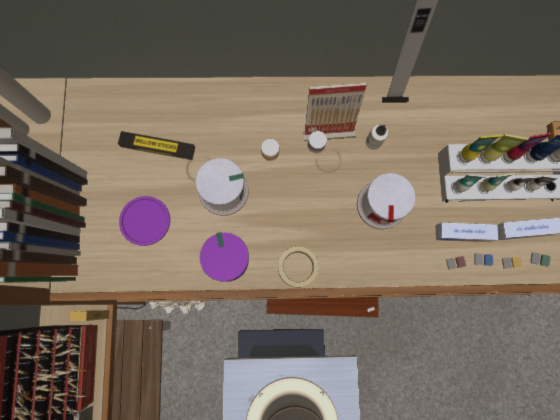

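View pics/scene0.png

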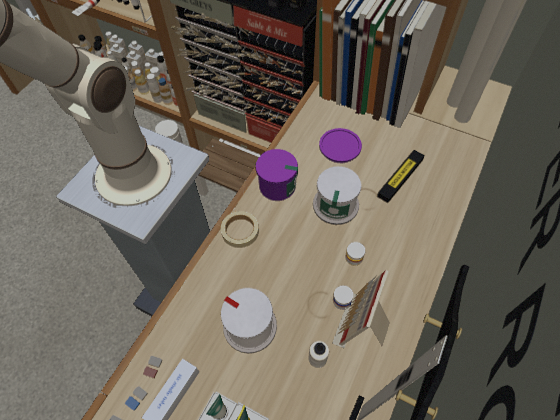

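Top view candidates:
- White tub with green strip at (221,182).
- Purple look-alike tub at (224,257), also with a green strip.
- Purple turntable at (145,220).
- White tub with red strip at (390,197).

By the description, the target is the white tub at (221,182). Its strip points image-right, which is the robot's right. I'll check this with a crop and measure.

```bash
cat > m.py <<'E'
from h import *
def measure(im,c0=None):
    # lid of green tub: light, unsaturated disc near guess; strip: green on it
    px=im['pixels'];hsv=cv2.cvtColor(px,cv2.COLOR_RGB2HSV)
    H,S,V=[hsv[...,i].astype(int) for i in range(3)]
    green=((H>60)&(H<95)&(S>90)&(V>30)).astype(np.uint8)
    white=((S<45)&(V>150)).astype(np.uint8)
    return green,white
if __name__=='__main__':
    d=dict(np.load('pics/top0.npz'))
    g,w=measure(d)
    for nm,m in(('g',g),('w',w)):
        n,l,st,c=cv2.connectedComponentsWithStats(m)
        for i in range(1,n):
            if st[i,4]>15 and 100<c[i][0]<440 and 80<c[i][1]<290: print(nm,st[i],c[i].round(1),ray(d,c[i],.111)[0].round(3))
    gr=cv2.cvtColor(d['pixels'],cv2.COLOR_RGB2GRAY)
    print(cv2.HoughCircles(gr,cv2.HOUGH_GRADIENT,1,30,param1=100,param2=18,minRadius=19,maxRadius=28))
    crop=cv2.resize(d['pixels'][140:290,130:330,::-1],None,fx=4,fy=4,interpolation=cv2.INTER_CUBIC);cv2.imwrite('pics/crop1.png',crop)
    for p in((0,0),(560,0),(0,420),(0,0)):print(ray(d,p,0).round(3))
E
python3 m.py
```

```text
w [310  83  56   6  92] [337.1  85.3] [ 0.792 -0.125  0.111]
w [372 125  16  16 108] [378.3 134. ] [ 0.667 -0.217  0.111]
w [304 131  51  17 380] [323.8 137.6] [ 0.659 -0.087  0.111]
w [261 139  18  17 246] [269.7 146.8] [0.638 0.041 0.111]
w [ 195  158   49   46 1677] [218.3 180.7] [0.557 0.161 0.111]
w [ 368  173   48   46 1644] [391.3 194.8] [ 0.518 -0.238  0.111]
w [211 199  34  15  47] [229.3 209.3] [0.489 0.135 0.111]
[[[219.5 180.5  22.9]
  [224.5 257.5  24.6]
  [390.5 197.5  24.1]
  [145.5 219.5  24.1]
  [336.5 116.5  23. ]
  [300.5 268.5  23.2]]]
[[1.11  0.774 0.   ]]
[[ 1.106 -0.79   0.   ]]
[[0.028 0.667 0.   ]]
[[1.11  0.774 0.   ]]
```

View pics/crop1.png

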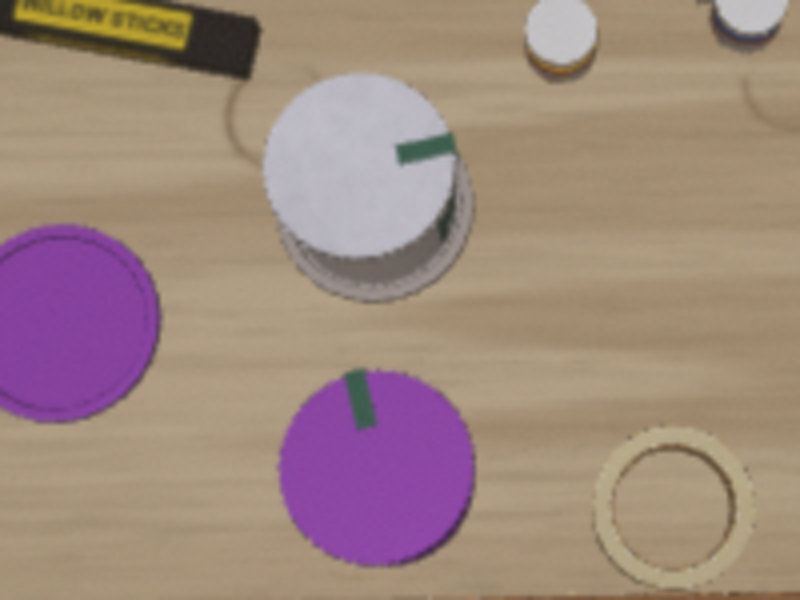

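The crop confirms it: white lid, centre about (220,181), with the green strip at about (236.5,177) pointing to the robot's right. The purple tub below it is the decoy. Next I'll get a precise centre and bearing.

```bash
cat > m2.py <<'E'
from h import *
def lid(d,box,z=.111):
    x0,y0,x1,y1=box; px=d['pixels'][y0:y1,x0:x1].astype(int)
    mx=px.max(2);S=(mx-px.min(2))/np.maximum(mx,1);V=mx
    r,g,b=px[...,0],px[...,1],px[...,2]
    green=((g>r+15)&(g>b+3)).astype(np.uint8)
    white=((S<.16)&(b>=r-2)&(V>165)).astype(np.uint8)
    def big(m,seed=None):
        n,l,st,c=cv2.connectedComponentsWithStats(m); i=1+st[1:,4].argmax(); return (l==i).astype(np.uint8),st[i,4]
    w,aw=big(white); 
    hull=cv2.convexHull(max(cv2.findContours(w,cv2.RETR_EXTERNAL,cv2.CHAIN_APPROX_NONE)[0],key=cv2.contourArea))
    # boundary in world, circle fit with robust least squares
    P=ray(d,hull[:,0]+[x0,y0],z)[:,:2]
    from scipy.optimize import least_squares
    f=least_squares(lambda q:np.hypot(*(P-q[:2]).T)-q[2],[*P.mean(0),.055],loss='soft_l1',f_scale=.001)
    C=f.x[:2]
    yx=np.argwhere(green)
    G=ray(d,yx[:,::-1]+[x0,y0],z)[:,:2]; rr=np.hypot(*(G-C).T); G=G[(rr<.05)&(rr>.02)]
    m=G.mean(0)-C; b=np.degrees(np.arctan2(m[1],m[0]))
    yaw=(b-180+180)%360-180
    return C,f.x[2],len(G),m,b,yaw
if __name__=='__main__':
    import sys
    fn=sys.argv[1]; box=list(map(int,sys.argv[2:6]))
    print(lid(dict(np.load(f'pics/{fn}.npz')),box))
E
python3 m2.py top0 185 150 255 220; python3 m2.py scene0 305 160 370 230
python3 -c "
from h import *
d=dict(np.load('pics/top0.npz'))
print(ray(d,[[224.5,257.5],[390.5,196]],.111), ray(d,[[223,190],[378,134]],.015))
s=dict(np.load('pics/scene0.npz'));print(ray(s,[[338,183]],.111))"
```

```text
(array([0.55693443, 0.15850531]), np.float64(0.05373907498411336), 53, array([ 0.00871066, -0.03517571]), np.float64(-76.0914801126704), np.float64(103.90851988732959))
(array([0.55699861, 0.15714807]), np.float64(0.05368074176579112), 45, array([ 0.00748216, -0.03486695]), np.float64(-77.88847707545196), np.float64(102.11152292454801))
[[ 0.37979371  0.14583428  0.111     ]
 [ 0.5152041  -0.23577676  0.111     ]] [[ 0.55943025  0.15933716  0.015     ]
 [ 0.70389681 -0.24180184  0.015     ]]
[[0.55503949 0.15752989 0.111     ]]
```

>>> step_arm([
  [0, 0.03, -0.01, 0, 0],
  [0, 0.035, -0.013, 0, 0],
  [0, 0.035, -0.013, 0, 0],
  [0, 0.035, -0.013, 0, 0],
  [0, 0.035, -0.013, 0, 0],
  [0, 0.035, -0.013, 0, 0],
  [0, 0.035, -0.013, 0, 0],
  [0, 0.035, -0.013, 0, 0],
], grip_force=15)

```text
time_s: 0.77
eef_pos: [0.3976, -0.4674, 0.2264]
ee_rot: [[0.972, 0.235, -0.001], [0.235, -0.972, 0.0], [-0.0, -0.001, -1.0]]
ft_force: [-0.2, 0.3, -0.5]
finger_gap: 0.0433
grip_force: 0.0
```

>>> step_arm([
  [0, 0.015, -0.0305, 0, 0],
  [0, 0.015, -0.0305, 0, 0],
  [0, 0.015, -0.0305, 0, 0],
  [0, 0.015, -0.0305, 0, 0],
  [0, 0.015, -0.0305, 0, 0],
  [0, 0.015, -0.0305, 0, 0],
  [0, 0.015, -0.0305, 0, 0],
  [0, 0.015, -0.0305, 0, 0],
])

```text
time_s: 1.43
eef_pos: [0.4555, -0.2017, 0.2265]
ee_rot: [[0.972, 0.235, -0.0], [0.235, -0.972, -0.0], [-0.0, -0.0, -1.0]]
ft_force: [0.8, 0.2, 0.1]
finger_gap: 0.0004
grip_force: 0.0
```

>>> step_arm([
  [0, 0.015, -0.0305, 0, 0],
  [0, 0.015, -0.0305, 0, 0],
  [0, 0.015, -0.0305, 0, 0],
  [0, 0.015, -0.0305, 0, 0],
  [0, 0.015, -0.0305, 0, 0],
  [0, 0.015, -0.0305, 0, 0],
  [0, 0.015, -0.0305, 0, 0],
  [0, 0.015, -0.0305, 0, 0],
])

```text
time_s: 2.1
eef_pos: [0.5147, 0.0635, 0.2265]
ee_rot: [[0.972, 0.235, -0.0], [0.235, -0.972, -0.0], [-0.0, 0.0, -1.0]]
ft_force: [1.0, -0.3, -0.2]
finger_gap: 0.0003
grip_force: 0.0
```

>>> step_arm([
  [0, 0.015, -0.0305, 0, 0],
  [0, 0.015, -0.0305, 0, 0],
  [0, 0.015, -0.0305, 0, 0],
  [0, 0.015, -0.0305, 0, 0],
  [0, 0, 0, 0, -0.12],
  [0, 0, 0, 0, -0.12],
  [0, 0, 0, 0, -0.12],
  [0, 0, 0, 0, -0.12],
])

```text
time_s: 2.77
eef_pos: [0.544, 0.1951, 0.2262]
ee_rot: [[0.749, 0.663, -0.001], [0.663, -0.749, -0.0], [-0.001, -0.0, -1.0]]
ft_force: [-0.3, -0.7, 0.1]
finger_gap: 0.0003
grip_force: 0.0
```

>>> step_arm([
  [0, 0, 0, 0, -0.12],
  [0, 0, 0, 0, -0.12],
  [0, 0, 0, 0, -0.12],
  [0, 0, 0, 0, -0.12],
  [0, 0, 0, 0, -0.12],
  [0, 0, 0, 0, -0.12],
  [0, 0, 0, 0, -0.12],
  [0, 0, 0, 0, -0.12],
])

```text
time_s: 3.43
eef_pos: [0.5442, 0.1944, 0.2263]
ee_rot: [[-0.113, 0.994, -0.001], [0.994, 0.113, -0.0], [-0.0, -0.001, -1.0]]
ft_force: [-0.0, 0.2, 1.0]
finger_gap: 0.0006
grip_force: 0.0
```

```bash
python3 - <<'E'
from h import *
s=robot.sense();print(s['time_s'],s['joints'],s['eef_pos'],s['ft_force'],s['finger_gap'])
p=np.array(s['eef_pos']);R=np.array(s['ee_rot']);print(R.round(4))
X=R[:,0];C=np.array([.557,.158,.111]); print('to start, tool:',(C+.04*X-p)@R)
E
```

```text
3.4333 [ 23.22727386  32.88952584 -62.78800572  98.71554383  31.34337013
  68.15903384 -41.62078308] [0.54422794 0.19441687 0.22632855] [-0.03709259  0.15400936  1.04931565] 0.0005901527609856693
[[-1.125e-01  9.936e-01 -7.000e-04]
 [ 9.936e-01  1.125e-01 -3.000e-04]
 [-3.000e-04 -7.000e-04 -1.000e+00]]
to start, tool: [0.00240833 0.00867432 0.11533262]
```

>>> step_arm([
  [0, 0.0024, 0.0087, 0.02, 0],
  [0, 0, 0, 0.03, 0],
  [0, 0, 0, 0.03, 0],
  [0, 0, 0, 0.02, 0],
  [0, 0, 0, 0.01, 0],
  [0, 0, 0, 0.002, 0],
  [0, 0, 0, 0.001, 0],
  [0, 0, 0, 0, 0],
])

```text
time_s: 4.1
eef_pos: [0.5535, 0.1986, 0.1148]
ee_rot: [[-0.107, 0.994, 0.001], [0.994, 0.107, 0.001], [0.001, 0.001, -1.0]]
ft_force: [1.0, 0.3, 0.0]
finger_gap: 0.0003
grip_force: 0.0
```

>>> step_arm([
  [0, 0, 0, 0.001, 0],
  [0, 0, 0, 0.001, 0],
  [0, 0, 0, 0.001, 0],
  [0, 0, 0, 0.001, 0],
  [0, 0, 0, 0, 0],
])

```text
time_s: 4.52
eef_pos: [0.5533, 0.1985, 0.1104]
ee_rot: [[-0.107, 0.994, 0.001], [0.994, 0.107, 0.001], [0.0, 0.001, -1.0]]
ft_force: [-0.7, 0.8, 2.6]
finger_gap: 0.0008
grip_force: 1.6
```

>>> step_arm([
  [0, 0, 0, 0.001, 0],
  [0, 0, 0, 0.0007, 0],
  [0, -0.0001, 0.0028, 0, 0.07],
  [0, -0.0001, 0.0035, 0, 0.0873],
  [0, -0.00015, 0.0035, 0, 0.0873],
  [0, -0.00015, 0.0035, 0, 0.0873],
  [0, -0.00015, 0.0035, 0, 0.0873],
  [0, -0.00015, 0.0035, 0, 0.0873],
])

```text
time_s: 5.18
eef_pos: [0.5736, 0.1958, 0.1091]
ee_rot: [[0.393, 0.92, 0.002], [0.92, -0.393, 0.001], [0.001, 0.001, -1.0]]
ft_force: [-1.1, 0.2, 5.9]
finger_gap: 0.0001
grip_force: 3.4
```

```bash
python3 - <<'E'
from h import *
s=robot.sense();print(s['joints'].__repr__())
p=np.array(s['eef_pos']);R=np.array(s['ee_rot']);C=np.array([.557,.158,.111]);print('rel tool',(p-C)@R)
save('top','top1')
E
python3 m2.py top1 185 150 255 220
```

```text
array([ 13.7015032 ,  39.40465253, -48.7956707 , 100.3225764 ,
        34.93512131,  56.55340645, -71.84936342])
rel tool [0.04127117 0.00038015 0.00195358]
(array([0.54081479, 0.15738145]), np.float64(0.04174216726458998), 45, array([ 0.00577163, -0.03212035]), np.float64(-79.8133558715431), np.float64(100.18664412845692))
```

View pics/top1.png

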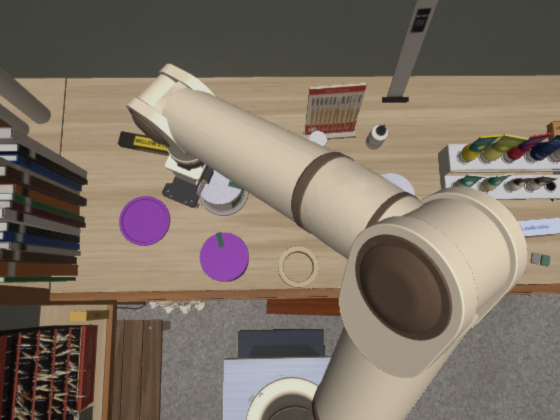

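The arm hides part of the lid, but the strip is visible at about (234,184), so the tub is turning clockwise. I'll measure with the known centre.

```bash
cat > m3.py <<'E'
from h import *
import sys
def strip(d,C=(.557,.158),z=.110):
    px=d['pixels'].astype(int);r,g,b=px[...,0],px[...,1],px[...,2]
    yx=np.argwhere((g>r+15)&(g>b+3))
    G=ray(d,yx[:,::-1],z)[:,:2]-C; rr=np.hypot(*G.T); k=(rr<.054)&(rr>.02); G=G[k]
    a=np.unwrap(np.arctan2(G[:,1],G[:,0])-0)
    print('n',len(G),'r',rr[k].min().round(3),rr[k].max().round(3),'yaw',np.degrees(np.arctan2(*(-G.mean(0)[::-1]))).round(1))
if __name__=='__main__':
    for fn in sys.argv[1:]:
        print(fn,end=' ');strip(dict(np.load(f'pics/{fn}.npz')))
E
python3 -c "
from h import *
save('scene','scene1')"
python3 m3.py top0 scene0 top1 scene1
```

```text
top0 n 61 r 0.023 0.053 yaw 104.3
scene0 n 51 r 0.023 0.054 yaw 101.7
top1 n 46 r 0.021 0.052 yaw 72.6
scene1 n 47 r 0.023 0.054 yaw 71.4
```

>>> step_arm([
  [0, -0.0004, 0.0035, 0, 0.0873],
  [0, -0.0003, 0.0035, 0, 0.0873],
  [0, -0.00015, 0.0035, 0, 0.0873],
  [0, -0.00015, 0.0035, 0, 0.0873],
  [0, -0.00015, 0.0035, 0, 0.0873],
  [0, -0.00015, 0.0035, 0, 0.0873],
  [0, -0.00015, 0.0035, 0, 0.0873],
  [0, -0.00015, 0.0035, 0, 0.0873],
])

```text
time_s: 5.95
eef_pos: [0.5935, 0.1766, 0.1091]
ee_rot: [[0.892, 0.452, 0.002], [0.452, -0.892, 0.001], [0.002, 0.0, -1.0]]
ft_force: [-1.7, -0.1, 5.8]
finger_gap: 0.0003
grip_force: 3.3
```

```bash
cat > st.py <<'E'
from h import *
import sys
s=robot.sense();print(s['joints'].round(1))
p=np.array(s['eef_pos']);R=np.array(s['ee_rot']);C=np.array([.557,.158,.111]);print('rel tool',((p-C)@R).round(4))
save('top','top'+sys.argv[1]);save('scene','scene'+sys.argv[1])
E
python3 st.py 2; python3 m3.py top2 scene2
```

```text
[   9.5   37.1  -39.5   98.5   28.1   54.5 -104.1]
rel tool [ 0.041  -0.0001  0.002 ]
top2 n 63 r 0.022 0.053 yaw 33.9
scene2 n 46 r 0.022 0.053 yaw 31.4
```

>>> step_arm([
  [0, -0.0003, 0.0035, 0, 0.0873],
  [0, -0.00015, 0.0035, 0, 0.0873],
  [0, -0.00015, 0.0035, 0, 0.0873],
  [0, -0.00015, 0.0035, 0, 0.0873],
  [0, -0.00015, 0.0035, 0, 0.0873],
  [0, -0.0001, 0.0028, 0, 0.07],
  [0, 0, 0.0014, 0, 0.035],
  [0, 0, 0, 0, 0],
])

```text
time_s: 6.72
eef_pos: [0.5977, 0.1552, 0.1091]
ee_rot: [[0.997, -0.071, 0.002], [-0.071, -0.997, 0.0], [0.002, -0.0, -1.0]]
ft_force: [-0.3, 0.4, 6.5]
finger_gap: 0.0002
grip_force: 3.2
```

```bash
python3 st.py 3; python3 m3.py top3 scene3
```

```text
[   6.8   34.9  -32.4   99.    22.7   52.7 -129. ]
rel tool [ 0.0408 -0.      0.0019]
top3 n 69 r 0.022 0.053 yaw 1.9
scene3 n 41 r 0.025 0.054 yaw 2.7
```

Yaw is about 2°, well inside tolerance. Now lift off and clear the lid.

>>> step_arm([
  [0, 0, 0, -0.002, 0],
  [0, 0, 0, -0.005, 0],
  [0, 0, 0, -0.02, 0],
  [0, 0, 0, -0.03, 0],
  [0, 0, 0, -0.03, 0],
  [0, 0.03, 0, 0, 0],
  [0, 0.03, 0, 0, 0],
  [0, 0, 0, 0, 0],
])

```text
time_s: 7.48
eef_pos: [0.6618, 0.1484, 0.1954]
ee_rot: [[0.997, -0.073, 0.004], [-0.073, -0.997, -0.0], [0.004, 0.0, -1.0]]
ft_force: [-0.3, -0.5, -0.2]
finger_gap: 0.0005
grip_force: 0.0
```

```bash
python3 st.py 4; python3 m3.py top4 scene4; python3 m2.py scene4 305 160 370 230; python3 m2.py scene0 215 280 280 345;python3 m2.py scene4 215 280 280 345
```

```text
[   7.6   35.   -33.5   86.1   20.5   64.9 -124. ]
rel tool [ 0.1055  0.002  -0.084 ]
top4 n 65 r 0.024 0.053 yaw 1.9
scene4 n 43 r 0.024 0.054 yaw 1.7
(array([0.55682871, 0.15690283]), np.float64(0.05347670197024271), 38, array([-0.0367797 , -0.00087873]), np.float64(-178.63136040357315), np.float64(1.368639596426874))
(array([ 0.5163945 , -0.23803673]), np.float64(0.053795067613062506), 0, array([nan, nan]), np.float64(nan), np.float64(nan))
(array([ 0.51639291, -0.23804677]), np.float64(0.0538004193553619), 0, array([nan, nan]), np.float64(nan), np.float64(nan))m2.py:19: RuntimeWarning: Mean of empty slice.
  m=G.mean(0)-C; b=np.degrees(np.arctan2(m[1],m[0]))
  ret = um.true_divide(
m2.py:19: RuntimeWarning: Mean of empty slice.
  m=G.mean(0)-C; b=np.degrees(np.arctan2(m[1],m[0]))
  ret = um.true_divide(
```

View pics/scene4.png

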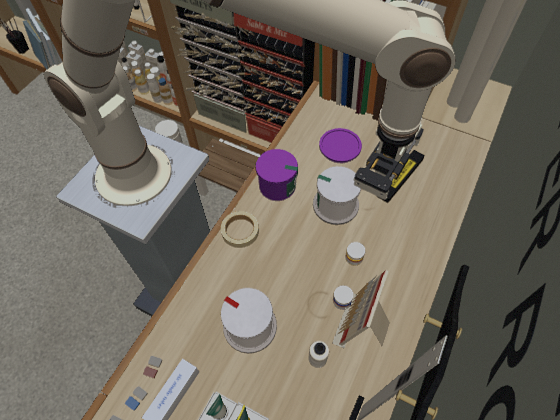

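The scene view shows the green strip at (324,178), parallel to the red one at (231,302), so the label faces the robot. The tub sits in its dish, the red tub hasn't moved, and the gripper is clear.

```bash
python3 -c "
from cell import robot
print(robot.hand_in())"
```

```text
the job is handed in; nothing more can be done
None
```

The green tub now faces the front to within about 2° by both cameras and stands in its dish; the red tub did not move, and the job was handed in at about 7.5 s (no verdict came back).

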